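# Press the cover home on the cable box under the router shelf

### The arm

A 7-joint arm with a two-finger parallel gripper is mounted at the origin on the work surface. World frame = base frame: x ahead of the robot, y to its left, z up, the work surface at z = 0. Lengths are in m, angles in rad, forces in N, time in s.
With the tool pointing down it reaches from about 0.4 to 0.75 m from the base axis. Payload 19.5 kg.
Tool frame: the origin (TCP) lies midway between the tips of the shut fingers; the grasp point (between the pads) lies 19 mm behind it; z points along the fingers, y is the direction in which the jaws open and shut (so a half turn about z gives the same grasp; the last joint's range is limited). The gripper opens to 85 mm and grips with 20 to 120 N. Pads are 22 mm wide; open, the fingers measure 114 mm over their backs; the gripper's body (76 mm by 85 mm) begins 54 mm behind the grasp point. The pads swing forward as they close: fully open they stand 13 mm farther back than shut.
Start: joints at [1.135, 0.707, -0.028, 1.485, 0.022, 0.951, -0.075], TCP at [0.221, -0.531, 0.231] pointing down, gripper open.
Joint ranges: [-2.71, 2.71], [-0.32, 2.16], [-1.57, 1.52], [0, 2.45], [-1.46, 4.6], [0, 2.02], [-2.83, 2.83]. Speed limits (rad/s): [1.89, 1.89, 2.57, 2.57, 3.01, 3.01, 3.01].

### API

Orientations are given as a rotation vector (axis times angle).
In Python, from station import sense, camera, finish_job gives the robot as it stands.
- The arm moves only by the tool jog_arm, never from a script. Its argument "series" is text: rows parted by semicolons, each of 5 numbers parted by spaces: the opening, from -1 (shut) to 1 (fully open), so that 0 is half open, then the shift along the tool's x, y, z normalised to -1 to 1, where 1 is 10 cm, then the turn about the tool's z normalised to -1 to 1, where 1 is 2 pi rad. A call has 1 to 8 rows; each row shifts and turns the commanded pose from where the row before left it, along the tool's axes as they then stand; what a row does not reach is not made up. A row lasts 1/10 s, in which the tool goes at most 50 mm and 8.59 degrees, less where a joint would pass 70% of its speed; a pose out of reach is approached as far as the arm can. A call with a number of a shift or a turn outside -1 to 1 is refused whole. A call with a gripper value outside its range is refused whole. The fingers move at their own pace and stop on an object; "grip_force" is the grip in N (left out, the last holds). Time passes only in rows, so rows that do not move let the fingers close. It gives the time, the measured TCP pose, the force and the opening at its end, in the units of the state.
- sense(): the state, without advancing time (a new reading comes with each control period).
- camera(name): name is "side" or "top" or "wrist"; returns a dict with "pixels" (480x640x3 uint8, red, green, blue), "depth" (480x640 float32, m along the optical axis (not along the pixel's ray), 0 where there is no reading), "fx", "fy", "cx", "cy" (pixels), "rvec" (rotation vector, rad) and "tvec" (3), from world to camera coordinates, as OpenCV has them. Camera axes: x right, y down, z forward; pixel columns grow to the right and rows downward; lengths in m; the calibration is good to about 2 mm. The wrist camera is an equidistant fisheye: a pixel r from the principal point sees the ray r / f radians off the axis. A picture is of the moment at which its call begins.
- finish_job(): hands the job in, once; it reports no verdict.
The state is a dict: "time": time; "joints": joint angles; "qvel": joint speeds; "effort": joint torques, N m; "ee_pos": TCP position; "eef_rot": TCP orientation; "ft_force": force on the tool from outside, world axes, zero at the start; "torque": the same for the moment, N m; "gripper_width": opening from 0.0 (shut) to 1.0 (fully open).
Only numpy, scipy, OpenCV 4.12 (cv2) and the standard library are available. Lean on these libraries where they do the work, as an engineer would, in place of code of your own. Each camera call takes 0.05 s, during which the arm holds its last target. There are 200 camera calls.

### The job

Put the loose white cover with the raised grip block back on the open cable box under the glass shelf, grip block up, and press it down firmly but not brutally until all four spring clips have snapped over its edge and it sits level, fully home on its ledge. Do not knock the glass shelf, and leave the other things where they are; finish with the cover released.

Things in the scene. Friction and masses are not known exactly. Their poses are not given: they have to be found in the camera images.
- cover: loose white cover plate, 160 g, lying flat; origin at the centre of its underside, z up through its top. Base layer 100 (x) x 150 (y) x 6 mm, on it a layer 90 x 134 mm to 11 mm above the origin; this leaves an 8 mm wide step along both short sides (y = +-67 to +-75 mm) for the clips. Grip block in the middle. The same turned half round
- grip (a point): centre of the top of the cover's grip block, 39 mm above the cover's underside; the solid block is 60 (cover's x) x 30 (y) mm and 28 mm high
- box: open white cable box fixed on the counter, origin under its centre, 128 (x) x 174 (y) x 40 mm, x pointing away from the robot, z up. Mouth 108 (x) x 154 (y) mm. Four guide ears 24 mm long on the long rims (x = +-54 to +-62, y = +-55 mm) rise to 54 mm
- clips (a point): point 45 mm above the counter in the middle of the box's four sprung steel clips, which stand on its short sides at x = +-34, y = +-75 mm from here, leaning outward, tops 51 mm above the counter. A cover laid in the mouth first rests on them, some 14 mm above its seat; each gives way at about 7 N and snaps back over the cover's step
- seat (a point): the point in the box, 30 mm above the counter, where the cover's origin (centre of its underside) is when fully home, with the axes of the box: the cover's x along the box's x, either way round
- shelf: glass shelf on two posts with a router on it, fixed over the far half of the box; its origin and axes coincide with the box's. Glass 300 mm wide (y), from x = +5 to +200 mm, underside 190 mm and top 200 mm above the counter; posts of 18 mm at x = 175, y = +-130 mm; router on top up to 227 mm from x = 77 mm, thin antennas behind
- switch_plate: loose white switch plate 124 x 90 x 9 mm with three pairs of flat rockers, no grip block; not the cover; origin under its centre
- adapter: loose black power adapter, 50 x 95 x 34 mm, origin under its centre
- screwdriver: loose screwdriver with black handle, 190 mm long, lying on the counter, along its x
- tape: loose grey roll of tape lying flat, 96 mm across, 24 mm high, origin under its centre
- mug: loose white mug, 80 mm across, 90 mm high, origin under its centre
- level: loose aluminium spirit level on edge, 220 mm along its x, 24 mm wide, 50 mm high, origin under its centre

How it is judged:
By the outcome, as a careful person would: the job done as asked, in the order asked, and still so for the second after the job is handed in, with the robot touching nothing.
It also fails if it takes over 67 s, if anything falls off the work surface, if the arm or the gripper's body presses on something with over 40 N, if the wrist force passes 120 N, or if a joint passes its speed limit or range.

## Working session

There is one attempt and no reset: what is moved stays moved. The work goes in short steps, Python scripts to look and compute and a tool call to move; the robot and the scene stay as the last step left them, time stands still between calls to the robot, and variables do not carry over. Pictures are saved under pics/ and viewed, about 8 in all and at most 12, crops included, and the job is handed in when it is done.

Besides the shell and the picture viewer there is one more tool, called in YAML: its name, and indented under it one key for each argument. jog_arm: Moves the arm, as the interface text tells. Its arguments: {"type":"object","properties":{"series":{"type":"string"},"grip_force":{"type":"number"}},"required":["series"]}

```bash
ls; mkdir -p pics; cat > h.py <<'E'
import numpy as np,cv2
from station import sense,camera
def pts(c):
    "world xyz per pixel (pinhole cams)"
    R=cv2.Rodrigues(np.array(c['rvec'],float))[0];t=np.array(c['tvec'],float).ravel()
    v,u=np.mgrid[:480,:640];z=c['depth']
    P=np.stack([(u-c['cx'])/c['fx']*z,(v-c['cy'])/c['fy']*z,z],-1)
    return (P-t)@R
def save(c,n): cv2.imwrite('pics/'+n,c['pixels'][:,:,::-1])
E
python3 - <<'E'
from h import *
for n in('top','side'):
    c=camera(n);save(c,n+'0.png');np.savez(n+'0.npz',**c)
    R=cv2.Rodrigues(np.array(c['rvec'],float))[0];print(n,-R.T@np.array(c['tvec']).ravel(),R[2],c['fx'])
s=sense();print(s)
E
```

```text
pics
top [ 0.45504262 -0.05453592  1.11113453] [ 0.0798166  -0.01048022 -0.99675447] 435.2616621871685
side [-0.0707108   0.94054879  1.14993212] [ 0.38905323 -0.62120109 -0.68025495] 575.0288672345628
{'time': 0.1, 'joints': array([ 1.135293  ,  0.70699646, -0.0276246 ,  1.4849188 ,  0.02201364,
        0.95088088, -0.0755092 ]), 'qvel': array([-0.00165551, -0.00155732,  0.00037558, -0.00105192,  0.00032275,
        0.00050307, -0.00135588]), 'effort': array([ 2.69175478e-03, -8.84279394e+01,  1.23708565e+00, -2.36450815e+01,
        1.71026308e-02,  5.10529368e-03,  2.38629502e-05]), 'ee_pos': array([ 0.22054958, -0.53079003,  0.23090746]), 'eef_rot': array([-3.08002829e+00, -6.14428855e-01,  3.24525692e-04]), 'ft_force': array([-0.11750387,  0.22098225, -1.03597978]), 'torque': array([ 0.01977384, -0.05150219, -0.02389689]), 'gripper_width': 0.9921367092904305}
```

View pics/top0.png

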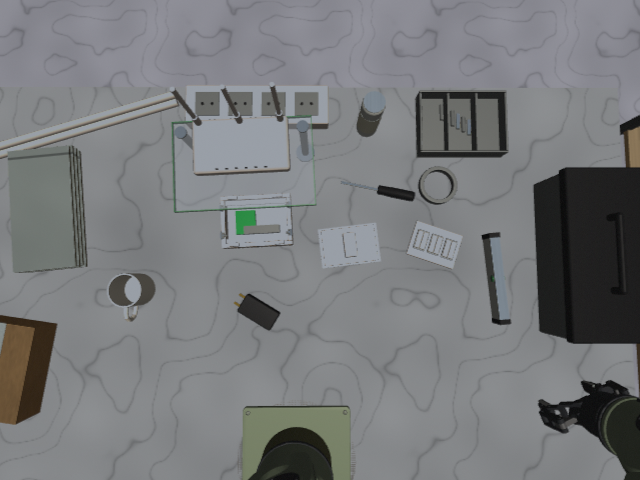

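View pics/side0.png

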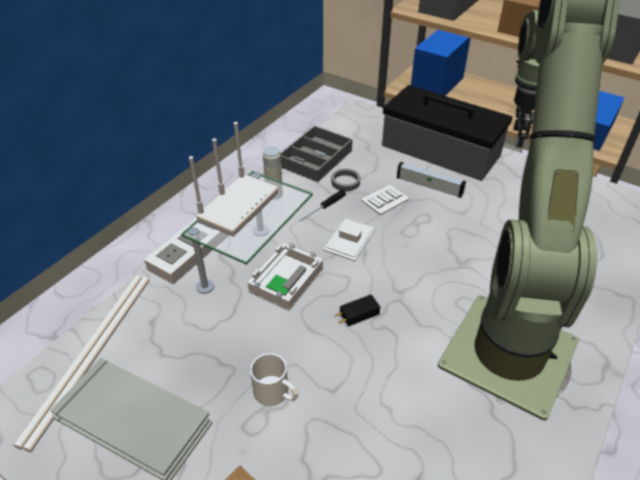

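Top view: the cover is at about (350,245), with its grip block's long side running away from the robot. The box is at about (256,222), with the glass edge at row ~210 over its far half. The switch plate is at (435,245). Side view: the same layout, with the cover at (349,238) and the box at (287,275).

The tool can't tilt, so the gripper body has to stay short of the glass edge. That means holding the block by its near end. Next I'll measure the poses and the gripper's real profile.

```bash
python3 - <<'E'
from h import *
c=dict(np.load('top0.npz'));P=pts(c);d=dict(np.load('side0.npz'));Q=pts(d)
print('counter z top',np.median(P[330:370,380:440,2]),'side',np.median(Q[330:420,330:430,2][Q[330:420,330:430,2]>-.02]))
def rect(m,P,name):
    X=P[m][:,:2].astype(np.float32)*1000; r=cv2.minAreaRect(X);print(name,len(X),np.round(r,1) if 0 else r,'z',np.median(P[m][:,2]))
def roi(x0,x1,y0,y1):
    m=np.zeros((480,640),bool);m[y0:y1,x0:x1]=1;return m
def big(m):
    n,l,s,_=cv2.connectedComponentsWithStats(m.astype(np.uint8));k=1+np.argmax(s[1:,4]);return l==k
T=roi(305,395,210,280)
rect(big(T&(P[...,2]>.004)&(P[...,2]<.02)),P,'cover top');rect(big(T&(P[...,2]>.03)&(P[...,2]<.05)),P,'block top')
rect(big(T&(P[...,2]>.0085)&(P[...,2]<.015)),P,'layer2 top')
S=roi(315,385,210,265)
rect(big(S&(Q[...,2]>.03)&(Q[...,2]<.05)),Q,'block side')
B=roi(205,305,180,255)
m=B&(P[...,2]>.034)&(P[...,2]<.06);rect(m,P,'box rim top')
print('x pct',np.percentile(P[m],[0,1,99,100],axis=0))
B=roi(240,330,235,312);m=big(B&(Q[...,2]>.035)&(Q[...,2]<.06));rect(m,Q,'box rim side')
# glass: does depth see it?
for nm,A in(('top',P),('side',Q)):
  m=(A[...,2]>.185)&(A[...,2]<.21)&(A[...,0]<.75)&(A[...,0]>.3)&(abs(A[...,1])<.5)
  if m.sum()>50: rect(m,A,'glass '+nm)
# gripper profile from depth in tool frame
s=sense();R=cv2.Rodrigues(s['eef_rot'])[0]
for nm,A in(('top',P),('side',Q)):
  L=(A-s['ee_pos'])@R; k=(abs(L[...,0])<.15)&(abs(L[...,1])<.15)&(L[...,2]<.02)&(L[...,2]>-.4)
  for a in np.arange(-.36,.01,.02):
    q=L[k&(L[...,2]>=a)&(L[...,2]<a+.02)]
    if len(q)>8: print(nm,'%.2f'%a,len(q),np.round(q[:,:2].min(0),3),np.round(q[:,:2].max(0),3))
E
```

```text
counter z top 0.000560436903907256 side -0.00014186000638454006
cover top 1947 ((531.1170043945312, -136.77334594726562), (106.95719146728516, 161.405517578125), 3.8078579902648926) z 0.0105767724837268
block top 296 ((531.6864624023438, -134.68484497070312), (60.19094467163086, 30.31647300720215), 7.262651443481445) z 0.03910330760732479
layer2 top 1400 ((531.154296875, -134.4307861328125), (98.2384033203125, 143.263671875), 7.4629645347595215) z 0.011343981203692304
block side 193 ((531.2042846679688, -131.08038330078125), (60.52729797363281, 37.03642272949219), 4.729625225067139) z 0.03734514694058789
box rim top 619 ((574.322265625, 96.8887939453125), (93.4227066040039, 174.85861206054688), 2.619316339492798) z 0.040379435312729785
x pct [[0.52476096 0.00840941 0.03402291]
 [0.52504475 0.00860322 0.03455278]
 [0.62172966 0.18434774 0.05583843]
 [0.62375777 0.18622016 0.05932928]]
box rim side 835 ((591.1000366210938, 100.80157470703125), (132.30120849609375, 180.53829956054688), 2.0800116062164307) z 0.04078065818955
glass top 6650 ((676.3121337890625, 102.77169799804688), (160.6
[... 1119 characters left out ...]
 0.034 -0.095] [0.061 0.051]
side -0.30 117 [ 0.026 -0.078] [0.06  0.052]
side -0.28 95 [ 0.01  -0.056] [0.059 0.029]
side -0.26 157 [ 0.006 -0.052] [0.056 0.016]
side -0.24 173 [ 0.003 -0.049] [0.054 0.029]
side -0.22 165 [-0.    -0.053] [0.049 0.017]
side -0.20 109 [-0.002 -0.051] [0.049 0.011]
side -0.18 158 [-0.007 -0.043] [0.039 0.007]
side -0.16 141 [-0.009 -0.044] [ 0.039 -0.   ]
side -0.14 111 [-0.013 -0.072] [ 0.039 -0.   ]
side -0.12 171 [-0.018 -0.077] [0.022 0.015]
side -0.10 126 [-0.016 -0.082] [0.021 0.032]
side -0.08 95 [-0.013 -0.078] [0.02 0.07]
side -0.06 43 [-0.009 -0.069] [0.014 0.052]
side -0.04 77 [-0.01  -0.062] [0.013 0.051]
side -0.02 23 [-0.009 -0.055] [0.011 0.052]
```

The gripper body is ±38 mm along tool x and the glass edge is at x≈596 mm. Gripping with the tool 35 mm short of the block centre leaves about 4 mm of clearance. I'll turn the tool to the cover's yaw and move above its near end.

jog_arm:
  series: "1 0 0 0 0.0213; 1 0 0 0 0.0213; 1 0.27 -0.3 0.05 0; 1 0.27 -0.3 0.05 0; 1 0.27 -0.3 0.05 0; 1 0.27 -0.3 0.05 0; 1 0.27 -0.3 0.05 0; 1 0.27 -0.3 0.05 0"

```text
time: 0.9
ee_pos: [0.3593, -0.3305, 0.201]
eef_rot: [-3.135, -0.198, 0.0]
ft_force: [1.5, -0.3, 0.3]
gripper_width: 1.0
```

```bash
cat >> h.py <<'E'
def to(x,y,z,yaw):
    "remaining move in mm along tool axes / turn units, to TCP x,y,z (mm), tool-x yaw (deg)"
    s=sense();R=cv2.Rodrigues(s['eef_rot'])[0];d=R.T@(np.array([x,y,z])-1000*s['ee_pos'])
    w=np.degrees(np.arctan2(R[1,0],R[0,0]));tilt=np.degrees(np.arccos(-R[2,2]))
    print('t %.2f'%s['time'],'pos',np.round(1000*s['ee_pos'],1),'yaw %.2f tilt %.2f'%(w,tilt),'F',np.round(s['ft_force'],1),'g %.3f'%s['gripper_width'])
    print('  delta mm',np.round(d,1),'turn %.4f'%(-(yaw-w)/360))
E
python3 -c "
from h import *
to(496.7,-138.9,150,7.3)"
```

```text
t 0.90 pos [ 359.3 -330.5  201. ] yaw 7.22 tilt 0.02 F [ 1.5 -0.3  0.3] g 1.000
  delta mm [ 160.4 -172.9   51. ] turn -0.0002
```

jog_arm:
  series: "1 0.3 -0.3 0.1 0; 1 0.3 -0.3 0.1 0; 1 0.3 -0.3 0.1 0; 1 0.3 -0.3 0.1 0; 1 0.3 -0.3 0.1 0; 1 0.1 -0.22 0 0; 1 0 0 0 0; 1 0 0 0 0"

```text
time: 1.7
ee_pos: [0.4956, -0.1413, 0.1512]
eef_rot: [3.135, 0.199, -0.001]
ft_force: [-0.5, -0.0, 0.8]
gripper_width: 1.005
```

```bash
python3 -c "
from h import *
to(496.7,-138.9,80,7.3)
c=camera('wrist');save(c,'w1.png');print(c['fx'],c['cx'],c['cy'],(c['depth']>0).mean())"
```

```text
t 1.70 pos [ 495.6 -141.3  151.2] yaw 7.26 tilt 0.03 F [-0.5 -0.   0.8] g 1.005
  delta mm [ 1.5 -2.3 71.2] turn -0.0001
371.64829954431775 318.71183869308663 243.58229005173996 0.99603515625
```

View pics/w1.png

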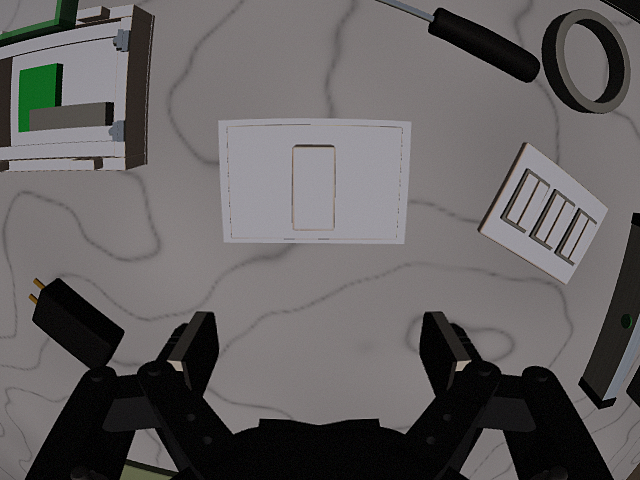

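The wrist view shows the cover squarely ahead, block at (314,187), fingers at (205,350) and (435,350). Next, a fisheye check of the block position and where the camera sits.

```bash
cat >> h.py <<'E'
def fpts(c):
    R=cv2.Rodrigues(np.array(c['rvec'],float))[0];t=np.array(c['tvec'],float).ravel()
    v,u=np.mgrid[:480,:640];a=(u-c['cx'])/c['fx'];b=(v-c['cy'])/c['fy'];r=np.hypot(a,b)+1e-9
    z=c['depth'];k=np.tan(np.minimum(r,1.5))/r
    P=np.stack([a*k*z,b*k*z,z],-1); return (P-t)@R
def rect(m,A):
    m=m.astype(np.uint8);n,l,s,_=cv2.connectedComponentsWithStats(m);k=1+np.argmax(s[1:,4]);m=l==k
    r=cv2.minAreaRect(A[m][:,:2].astype(np.float32)*1000);return np.round([*r[0],*r[1],r[2]],1),m.sum(),np.round(np.median(A[m][:,2])*1000,1)
E
python3 - <<'E'
from h import *
c=camera('wrist');A=fpts(c);s=sense();R=cv2.Rodrigues(s['eef_rot'])[0]
Rc=cv2.Rodrigues(np.array(c['rvec'],float))[0];p=-Rc.T@np.array(c['tvec']).ravel()
print('cam in tool',R.T@(p-s['ee_pos']),'axis',R.T@Rc[2])
m=np.zeros((480,640),bool);m[100:260,200:430]=1
print('block',rect(m&(A[...,2]>.03)&(A[...,2]<.05),A));print('layer',rect(m&(A[...,2]>.009)&(A[...,2]<.015),A));print('cover',rect(m&(A[...,2]>.004)&(A[...,2]<.015),A))
E
```

```text
cam in tool [ 0.08195098 -0.0007982  -0.14212525] axis [-0.31686711 -0.00125375  0.94846912]
block (array([ 531.2, -132.3,   60.6,   30.2,    6.4]), np.int64(3622), np.float64(38.6))
layer (array([ 531. , -132. ,   90.6,  134.5,    6.8]), np.int64(15541), np.float64(10.6))
cover (array([ 531.1, -132. ,  100.6,  150.9,    6.8]), np.int64(19463), np.float64(10.4))
```

jog_arm:
  series: "1 0.015 -0.04 0.3 0.0008; 1 0 0 0.3 0; 1 0 0 0.3 0; 1 0 0 0.2 0; 1 0 0 0.14 0; 1 0 0 0 0; 1 0 0 0 0"

```text
time: 2.5
ee_pos: [0.4969, -0.1376, 0.028]
eef_rot: [3.136, 0.189, 0.001]
ft_force: [0.4, 0.1, 1.1]
gripper_width: 0.996
```

```bash
python3 -c "
from h import *
to(496.5,-137.3,15,7.0)"
```

```text
t 2.50 pos [ 496.9 -137.6   28. ] yaw 6.90 tilt 0.03 F [0.4 0.1 1.1] g 0.996
  delta mm [-0.4 -0.3 13. ] turn -0.0003
```

jog_arm:
  series: "1 0 0 0.1 0; 1 0 0 0.03 0; -1 0 0 0 0; -1 0 0 0 0; -1 0 0 0 0; -1 0 0 0 0; -1 0 0 0 0; -1 0 0 0 0"
  grip_force: 80

```text
time: 3.3
ee_pos: [0.4969, -0.1371, 0.0148]
eef_rot: [-3.136, -0.19, -0.001]
ft_force: [-1.8, 0.8, 10.8]
gripper_width: 0.326
```

jog_arm:
  series: "-1 0 0 0 0; -1 0 0 0 0; -1 0 0 -0.1 0; -1 0 0 -0.2 0; -1 0 0 -0.3 0; -1 0 0 -0.2 0; -1 0 0 0 0; -1 0 0 0 0"

```text
time: 4.1
ee_pos: [0.4968, -0.137, 0.0944]
eef_rot: [-3.136, -0.19, -0.001]
ft_force: [0.2, 0.4, -2.4]
gripper_width: 0.327
```

```bash
python3 - <<'E'
from h import *
to(496.5,-137.3,85,2.5)
c=camera('wrist');A=fpts(c);save(c,'w2.png');s=sense();R=cv2.Rodrigues(s['eef_rot'])[0]
L=(A-s['ee_pos'])@R*1000
# plane fit of cover top in tool frame (away from block)
m=(L[...,0]>12)&(L[...,0]<75)&(abs(L[...,1])<60)&(abs(L[...,1])>20)&(L[...,2]>-15)&(L[...,2]<25)
q=L[m];k,_,_,_=np.linalg.lstsq(np.c_[q[:,:2],np.ones(len(q))],q[:,2],rcond=None);print('plane z=ax+by+c',k,len(q))
res=L[...,2]-(L[...,0]*k[0]+L[...,1]*k[1]+k[2])
import h
W=L/1000; 
print('cover in tool',rect((abs(res)<3)&(L[...,0]<110)&(abs(L[...,1])<100),W))
print('block in tool',rect((abs(res+28)<4)&(L[...,0]>-20)&(L[...,0]<80)&(abs(L[...,1])<30),W))
E
```

```text
t 4.10 pos [ 496.8 -137.    94.4] yaw 6.95 tilt 0.02 F [ 0.2  0.4 -2.4] g 0.327
  delta mm [-0.3  0.3  9.4] turn 0.0124
plane z=ax+by+c [4.63429693e-03 6.23423965e-04 3.64207274e+00] 26267
cover in tool (array([ 34.5,  -0.6,  91. , 134.4,   0.2]), np.int64(44618), np.float64(3.8))
block in tool (array([27.6, -0.1, 75.6, 55.2,  1.6]), np.int64(14549), np.float64(-24.1))
```

View pics/w2.png

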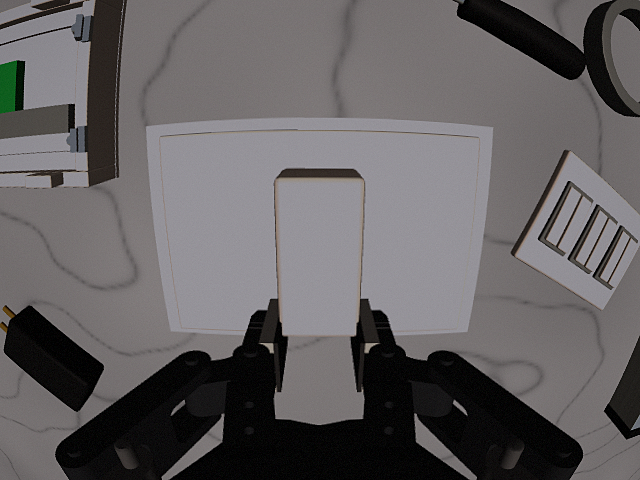

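The cover is held level, with its centre 34.5 mm ahead of the TCP and its underside 14.6 mm below it. I'll carry it to just short of the box and look from there.

jog_arm:
  series: "-1 0 0 0 0.0124; -1 -0.2 0 0 0; -1 -0.2 -0.2 0 0; -1 -0.16 -0.4 0 0; -1 0 -0.4 0 0; -1 0 -0.4 0 0; -1 0 -0.4 0 0; -1 0 -0.3 0 0"

```text
time: 4.95
ee_pos: [0.4309, 0.0726, 0.0935]
eef_rot: [-3.141, -0.07, 0.003]
ft_force: [1.2, 0.5, -1.2]
gripper_width: 0.323
```

jog_arm:
  series: "-1 0 -0.28 0 0; -1 0 0 0 0; -1 0 0 0 0; -1 0 0 0 0"

```text
time: 5.35
ee_pos: [0.4305, 0.0973, 0.094]
eef_rot: [3.14, 0.066, -0.001]
ft_force: [0.8, -0.2, -2.1]
gripper_width: 0.324
```

```bash
python3 - <<'E'
from h import *
to(430,98,94,2.5)
c=camera('wrist');A=fpts(c);save(c,'w3.png');np.savez('w3.npz',A=A,px=c['pixels'])
m=(A[...,2]>.036)&(A[...,2]<.045)&(A[...,0]>.5)
print('rim',rect(m,A))
q=A[m]
for x in np.arange(.525,.60,.01):
    k=q[abs(q[:,0]-x)<.003]; print('%.3f'%x,np.round(1000*np.array([k[:,1].min(),k[:,1].max()]),1) if len(k)>3 else None)
for y in np.arange(.03,.18,.02):
    k=q[abs(q[:,1]-y)<.003]; print('y %.3f'%y,np.round(1000*k[:,0].min(),1) if len(k)>3 else None)
g=(A[...,2]>.185)&(A[...,2]<.21)
for y in (0,.05,.1,.15,.2):
    k=A[g&(abs(A[...,1]-y)<.003)]; print('glass',y,np.round(1000*np.percentile(k[:,0],[0,2]),1) if len(k)>3 else None)
E
```

```text
t 5.35 pos [430.5  97.3  94. ] yaw 2.41 tilt 0.05 F [ 0.8 -0.2 -2.1] g 0.324
  delta mm [-0.4 -0.7 -0. ] turn -0.0003
rim (array([557.8,  99.2,  61.8, 175.4,   2.8]), np.int64(7282), np.float64(39.5))
0.525 [ 84.1 184.7]
0.535 [ 10.7 185. ]
0.545 [ 11.2 186.4]
0.555 [ 11.2 179.5]
0.565 [ 19.6 186.6]
0.575 [ 13.1 187.1]
0.585 [ 13.2 187.2]
0.595 [14.2 19.2]
y 0.030 530.6
y 0.050 529.5
y 0.070 528.7
y 0.090 527.4
y 0.110 526.5
y 0.130 525.3
y 0.150 524.3
y 0.170 523.6
glass 0 None
glass 0.05 [436.  436.3]
glass 0.1 [440.6 441.1]
glass 0.15 [431.7 432.4]
glass 0.2 None
```

View pics/w3.png

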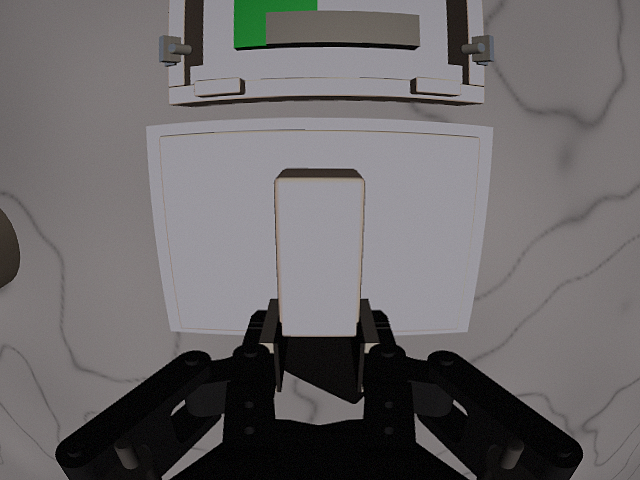

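The box centre from the close view is about (590.9, 100.6) mm with yaw 2.8°, which agrees with the top view. The near rim is at row ~100 and the clips are at (170,48) and (485,48). I'll approach in x in two steps.

jog_arm:
  series: "-1 0.2 0 0 -0.001; -1 0.3 0.04 0 0; -1 0.3 0 0 0; -1 0.2 0 0 0; -1 0.1 0 0 0; -1 0.03 0 0 0; -1 0 0 0 0; -1 0 0 0 0"

```text
time: 6.2
ee_pos: [0.543, 0.0994, 0.0942]
eef_rot: [-3.141, -0.077, 0.001]
ft_force: [0.1, 0.1, -1.4]
gripper_width: 0.325
```

```bash
python3 - <<'E'
from h import *
to(554,98.2,94,2.8)
E
```

```text
t 6.20 pos [543.   99.4  94.2] yaw 2.80 tilt 0.04 F [ 0.1  0.1 -1.4] g 0.325
  delta mm [10.9  1.7  0.2] turn 0.0000
```

jog_arm:
  series: "-1 0.05 0.017 0.06 0; -1 0.04 0 0.06 0; -1 0.02 0 0.05 0; -1 0 0 0 0; -1 0 0 0 0"

```text
time: 6.7
ee_pos: [0.5545, 0.0986, 0.0771]
eef_rot: [3.141, 0.078, -0.001]
ft_force: [-0.8, 1.0, -1.7]
gripper_width: 0.331
```

```bash
python3 - <<'E'
from h import *
to(554,98.2,59,2.8)
c=camera('side');d=camera('top')
a=cv2.resize(c['pixels'][200:320,210:370],(800,600),interpolation=cv2.INTER_CUBIC)
b=cv2.resize(d['pixels'][170:260,200:320],(800,600),interpolation=cv2.INTER_CUBIC)
cv2.imwrite('pics/s4.png',cv2.resize(np.hstack([a,b]),(800,300))[:,:,::-1])
P=pts(d);s=sense();R=cv2.Rodrigues(s['eef_rot'])[0];L=(P-s['ee_pos'])@R*1000
g=(P[...,2]>.192)&(P[...,2]<.206)
for y in range(-90,100,30):
    k=L[g&(abs(L[...,1]-y)<8)]
    if len(k): print('glass edge tool x at',y,np.round(np.percentile(k[:,0],[0,5]),1))
k=L[(abs(L[...,0])<60)&(abs(L[...,1])<60)&(L[...,2]<-80)&(L[...,2]>-190)&~g];print('gripper max x',np.round(np.percentile(k[:,0],[99,100]),1) if len(k) else None)
E
```

```text
t 6.70 pos [554.5  98.6  77.1] yaw 2.84 tilt 0.03 F [-0.8  1.  -1.7] g 0.331
  delta mm [-0.5  0.3 18.1] turn 0.0001
glass edge tool x at -90 [108.5 110.6]
glass edge tool x at -60 [98.3 99.4]
glass edge tool x at -30 [94.6 95.4]
glass edge tool x at 0 [88.7 91.9]
glass edge tool x at 30 [-8.3 92.6]
glass edge tool x at 60 [42.  44.2]
glass edge tool x at 90 [-478.2 -475.2]
gripper max x [14.3 42.7]
```

View pics/s4.png

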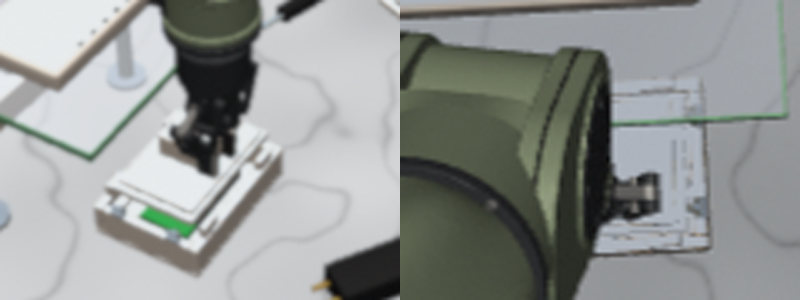

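Side view (left): the cover hovers over the box and the gripper clears the glass. Top view (right): the glass edge is about 42–44 mm ahead of the tool and the body reaches 38. I'll lower onto the clips.

jog_arm:
  series: "-1 0 0 0.06 0; -1 0 0 0.05 0; -1 0 0 0.03 0; -1 0 0 0 0; -1 0 0 0 0"

```text
time: 7.3
ee_pos: [0.5547, 0.0985, 0.0633]
eef_rot: [-3.141, -0.078, 0.0]
ft_force: [-0.0, -0.6, -1.9]
gripper_width: 0.324
```

jog_arm:
  series: "-1 0 0 0.02 0; -1 0 0 0.02 0; -1 0 0 0 0"

```text
time: 7.6
ee_pos: [0.5546, 0.0985, 0.0591]
eef_rot: [3.141, 0.078, -0.0]
ft_force: [-0.0, 0.0, -0.8]
gripper_width: 0.325
```

jog_arm:
  series: "-1 0 0 0.01 0; -1 0 0 0.01 0; -1 0 0 0 0"

```text
time: 7.9
ee_pos: [0.5549, 0.0984, 0.0574]
eef_rot: [3.141, 0.078, 0.001]
ft_force: [-0.1, -2.9, 1.3]
gripper_width: 0.329
```

Contact. I'll press on in the firm grip, in small steps, watching the force.

jog_arm:
  series: "-1 0 0 0.01 0; -1 0 0 0.01 0; -1 0 0 0.01 0; -1 0 0 0 0"
  grip_force: 120

```text
time: 8.3
ee_pos: [0.5551, 0.0986, 0.0546]
eef_rot: [-3.14, -0.078, -0.002]
ft_force: [0.9, -1.1, 3.1]
gripper_width: 0.313
```

jog_arm:
  series: "-1 0 0 0.01 0; -1 0 0 0.01 0; -1 0 0 0.01 0; -1 0 0 0 0"

```text
time: 8.7
ee_pos: [0.5555, 0.0986, 0.0514]
eef_rot: [-3.141, -0.078, -0.003]
ft_force: [5.1, -1.3, -4.8]
gripper_width: 0.312
```

```bash
python3 - <<'E'
from h import *
to(554,98.2,44.6,2.8); print(sense()['torque'])
c=camera('side');d=camera('wrist');A=fpts(d);save(d,'w5.png')
s=sense();R=cv2.Rodrigues(s['eef_rot'])[0];L=(A-s['ee_pos'])@R*1000
m=(L[...,0]>12)&(L[...,0]<75)&(abs(L[...,1])<60)&(abs(L[...,1])>22)&(abs(A[...,2]-.053)<.02)
q=A[m]*1000;k,_,_,_=np.linalg.lstsq(np.c_[q[:,0]-591,q[:,1]-100.6,np.ones(len(q))],q[:,2],rcond=None);print('top plane',k,len(q))
a=cv2.resize(c['pixels'][200:320,210:370],(800,600),interpolation=cv2.INTER_CUBIC)
cv2.imwrite('pics/s5.png',cv2.resize(np.hstack([a,cv2.resize(d['pixels'],(800,600))]),(800,300))[:,:,::-1])
E
```

```text
t 8.70 pos [555.5  98.6  51.4] yaw 2.83 tilt 0.11 F [ 5.1 -1.3 -4.8] g 0.312
  delta mm [-1.6  0.3  6.8] turn 0.0001
[-0.20061307 -1.03195371 -0.04285929]
top plane [-1.13571172e-02 -3.86405820e-04  4.65328547e+01] 24781
```

View pics/s5.png

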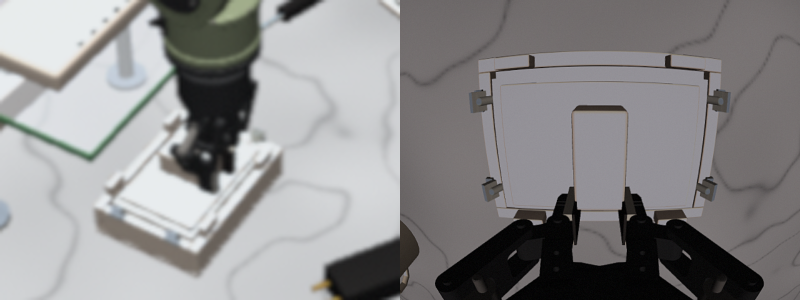

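The cover is nearly level in the mouth, about 5 mm above home, with all four ears and clips around it. I'll keep pressing.

jog_arm:
  series: "-1 0 0 0.02 0; -1 0 0 0.02 0; -1 0 0 0.02 0; -1 0 0 0 0"

```text
time: 9.2
ee_pos: [0.5544, 0.0987, 0.0451]
eef_rot: [-3.14, -0.078, 0.001]
ft_force: [-0.5, -0.8, -0.5]
gripper_width: 0.313
```

jog_arm:
  series: "-1 0 0 0.01 0; -1 0 0 0.01 0; -1 0 0 0.01 0; -1 0 0 0 0"

```text
time: 9.6
ee_pos: [0.5545, 0.0987, 0.0448]
eef_rot: [-3.14, -0.078, -0.001]
ft_force: [-19.2, -1.2, 60.5]
gripper_width: 0.315
```

```bash
cat > chk.py <<'E'
from h import *
to(554,98.2,44.6,2.8); print(sense()['torque'])
d=camera('wrist');A=fpts(d)
s=sense();R=cv2.Rodrigues(s['eef_rot'])[0];L=(A-s['ee_pos'])@R*1000
m=(L[...,0]>14)&(L[...,0]<75)&(abs(L[...,1])<60)&(abs(L[...,1])>22)&(abs(A[...,2]-.048)<.02)
q=A[m]*1000;k,_,_,_=np.linalg.lstsq(np.c_[q[:,0]-591,q[:,1]-100.6,np.ones(len(q))],q[:,2],rcond=None);print('top plane (home 41)',k,len(q))
E
python3 chk.py
```

```text
t 9.60 pos [554.5  98.7  44.8] yaw 2.83 tilt 0.07 F [-19.2  -1.2  60.5] g 0.315
  delta mm [-0.5  0.5  0.2] turn 0.0001
[-0.27971606  3.46742679  0.00882607]
top plane (home 41) [-7.04399822e-04  1.50285206e-03  4.06233205e+01] 24244
```

Seated: top plane at 40.6 mm (home 41) and level, with 60 N at bottoming out. I'll ease off, release and retreat.

jog_arm:
  series: "-1 0 0 -0.02 0; -1 0 0 -0.01 0; -0.4 0 0 0 0; -0.4 0 0 0 0; -0.4 0 0 0 0; -0.4 0 0 0 0; -0.4 0 0 0 0"
  grip_force: 20

```text
time: 10.35
ee_pos: [0.5547, 0.0986, 0.0452]
eef_rot: [-3.141, -0.078, 0.0]
ft_force: [-0.4, 0.5, -1.9]
gripper_width: 0.313
```

jog_arm:
  series: "0 0 0 -0.1 0; 0 0 0 -0.2 0; 0 0 0 -0.2 0; 0 -0.2 0 0 0; 0 -0.4 0 0 0; 0 -0.4 0 0 0; 0 0 0 0 0; 0 0 0 0 0"

```text
time: 11.15
ee_pos: [0.4551, 0.0937, 0.0961]
eef_rot: [-3.14, -0.078, -0.002]
ft_force: [1.4, 0.8, -0.3]
gripper_width: 0.5
```

```bash
python3 - <<'E'
from h import *
to(460,98,94,2.8)
d=camera('wrist');A=fpts(d);c=camera('side');Q=pts(c)
for nm,X,g in(('wrist',A,0),('side',Q,0)):
  B=np.array([[.9988,.0489],[-.0489,.9988]]);b=(X[...,:2]-[.5909,.1006])@B.T*1000;z=X[...,2]*1000
  m=(abs(b[...,0])<42)&(abs(b[...,1])<62)&((abs(b[...,0])>34)|(abs(b[...,1])>20))&(abs(z-45)<12)
  q=np.c_[b[m],z[m]];k,_,_,_=np.linalg.lstsq(np.c_[q[:,:2],np.ones(len(q))],q[:,2],rcond=None);print(nm,'top plane',k,len(q))
a=cv2.resize(c['pixels'][200:320,210:370],(800,600),interpolation=cv2.INTER_CUBIC)
cv2.imwrite('pics/s6.png',cv2.resize(np.hstack([a,cv2.resize(d['pixels'][0:240,160:480],(800,600))]),(800,300))[:,:,::-1])
E
```

```text
t 11.15 pos [455.1  93.7  96.1] yaw 2.83 tilt 0.07 F [ 1.4  0.8 -0.3] g 0.500
  delta mm [ 5.1 -4.   2.1] turn 0.0001
wrist top plane [-1.56175975e-03  1.59048584e-03  4.05514268e+01] 17073
side top plane [-3.69988598e-03 -2.15275346e-03  4.06551209e+01] 660
```

View pics/s6.png

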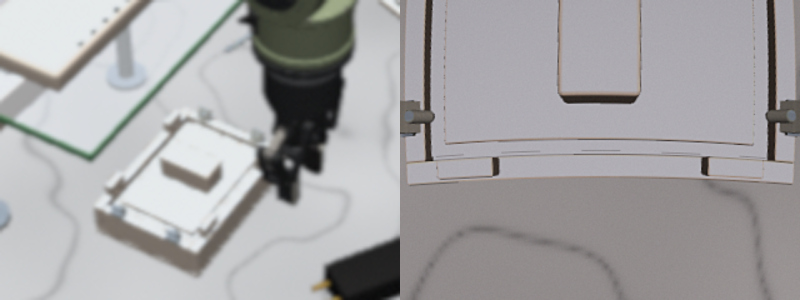

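The release was late: -0.4 is narrower than the block, so the first part of the lift tugged on the cover. It still measures home and level at 40.6 mm in both views. I'll check all four clips from a better spot.

jog_arm:
  series: "0 0.3 0 -0.2 0; 0 0.3 0 -0.2 0; 0 0 0 0 0; 0 0 0 0 0"

```text
time: 11.65
ee_pos: [0.5152, 0.0966, 0.1353]
eef_rot: [3.141, 0.078, 0.001]
ft_force: [-0.8, -0.1, -0.2]
gripper_width: 0.501
```

```bash
python3 - <<'E'
from h import *
to(520,98,125,2.8)
d=camera('wrist');A=fpts(d);old=cv2.imread('pics/w5.png')[:,:,::-1]
B=np.array([[.9988,.0489],[-.0489,.9988]]);b=(A[...,:2]-[.5909,.1006])@B.T*1000;z=A[...,2]*1000
for x in(-34,34):
  for s in(-1,1):
    m=(abs(b[...,0]-x)<8)&(s*b[...,1]>60)&(s*b[...,1]<90)&(z>39.5+2.5)&(z<60)
    q=b[m];print(x,s*75,m.sum(),'inner |y| %.1f'%(s*q[:,1]).min() if m.sum() else '', 'z %.1f'%np.median(z[m]) if m.sum() else '')
ys,xs=np.where((abs(b[...,0])<70)&(abs(b[...,1])<95)&(z>30)&(z<60));r=slice(max(ys.min()-5,0),ys.max()+5),slice(xs.min()-5,xs.max()+5)
print(r);cv2.imwrite('pics/w7.png',cv2.resize(d['pixels'][r],(800,600))[:,:,::-1])
E
```

```text
t 11.65 pos [515.2  96.6 135.3] yaw 2.84 tilt 0.03 F [-0.8 -0.1 -0.2] g 0.501
  delta mm [ 4.9 -1.2 10.3] turn 0.0001
-34 -75 437 inner |y| 60.3 z 49.0
-34 75 461 inner |y| 61.4 z 49.1
34 -75 0  
34 75 0  
(slice(np.int64(122), np.int64(237), None), slice(np.int64(179), np.int64(460), None))
```

View pics/w7.png

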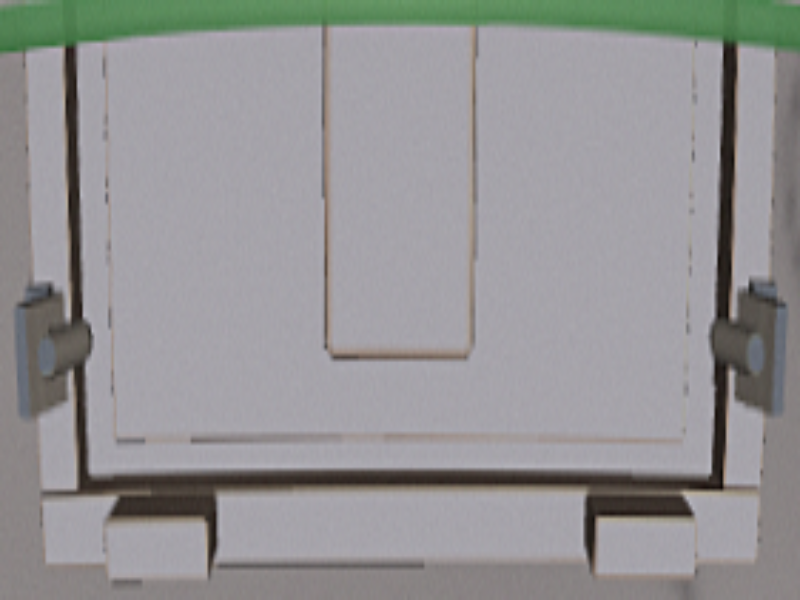

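Near clips are hooked over the step: pins at (70,350) and (735,345). The glass edge hides the far ones, so I'll drop the camera below the glass, in front of the box.

jog_arm:
  series: "0 -0.15 0 0 0; 0 0 0 0.3 0; 0 0 0 0.3 0; 0 0 0 0.2 0; 0 0 0 0.08 0; 0 0 0 0 0; 0 0 0 0 0"

```text
time: 12.4
ee_pos: [0.4999, 0.0958, 0.048]
eef_rot: [-3.14, -0.078, -0.001]
ft_force: [0.2, -0.3, -0.1]
gripper_width: 0.503
```

```bash
python3 - <<'E'
from h import *
to(500,96,45,2.8)
d=camera('wrist');A=fpts(d)
B=np.array([[.9988,.0489],[-.0489,.9988]]);b=(A[...,:2]-[.5909,.1006])@B.T*1000;z=A[...,2]*1000
m=(abs(b[...,0])<42)&(abs(b[...,1])<62)&((abs(b[...,0])>34)|(abs(b[...,1])>20))&(abs(z-45)<12)
q=np.c_[b[m],z[m]];k,_,_,_=np.linalg.lstsq(np.c_[q[:,:2],np.ones(len(q))],q[:,2],rcond=None);print('top plane',k,len(q))
ys,xs=np.where((abs(b[...,0])<70)&(abs(b[...,1])<95)&(z>30)&(z<60));r=slice(max(ys.min()-5,0),ys.max()+5),slice(max(xs.min()-5,0),xs.max()+5)
print(r);cv2.imwrite('pics/w8.png',cv2.resize(d['pixels'][r],(800,600))[:,:,::-1])
E
```

```text
t 12.40 pos [499.9  95.8  48. ] yaw 2.83 tilt 0.02 F [ 0.2 -0.3 -0.1] g 0.503
  delta mm [ 0.2 -0.1  3. ] turn 0.0001
top plane [-6.28574880e-04  1.75057267e-03  4.06001416e+01] 41406
(slice(0, np.int64(263), None), slice(np.int64(102), np.int64(537), None))
```

View pics/w8.png

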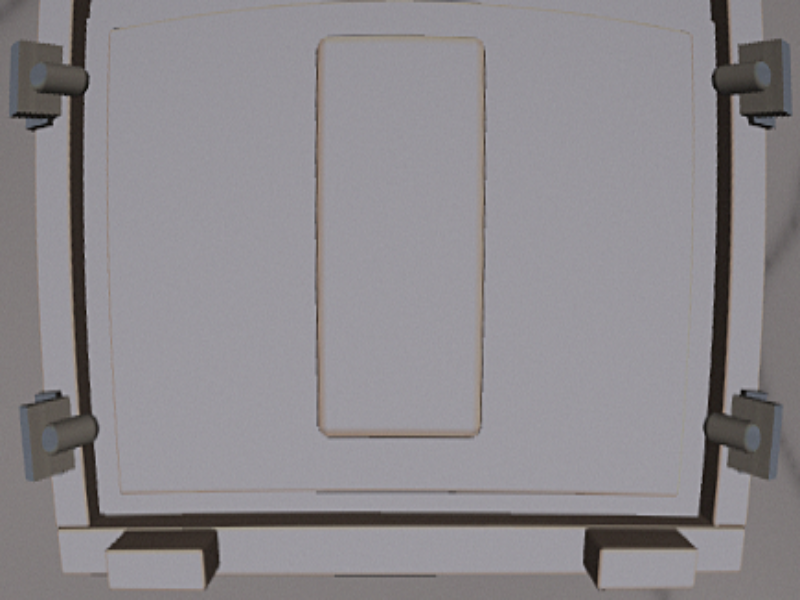

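All four clip pins reach over the cover's edge alike, at (70,78), (735,78), (75,432) and (730,432), and the cover is level. I'll back off and hand in.

jog_arm:
  series: "0 -0.2 0 -0.3 0; 0 -0.3 0 -0.3 0; 0 0 0 -0.2 0; 0 0 0 0 0; 0 0 0 0 0"

```text
time: 12.95
ee_pos: [0.4503, 0.0937, 0.1279]
eef_rot: [-3.14, -0.078, -0.003]
ft_force: [0.1, 0.6, -0.5]
gripper_width: 0.502
```

```bash
python3 -c "
from h import *
to(450,96,120,2.8)
from station import finish_job
print(finish_job())"
```

```text
t 12.95 pos [450.3  93.7 127.9] yaw 2.85 tilt 0.11 F [ 0.1  0.6 -0.5] g 0.502
  delta mm [-0.2 -2.4  7.9] turn 0.0001
the job is handed in; nothing more can be done
None
```

The cover is back on the cable box, grip block up and released, and the job was handed in at about 13 s. I held the cover by the near end of its grip block so the gripper stayed clear of the glass. I then pressed it down in small steps, with a highest wrist reading of about 60 N as it reached the ledge.

- **Seating:** the last close view put the cover's top at 40.6 mm, where fully home is 41 mm. It was level to within about 0.2 mm across its width and length. An earlier side view also read 40.7 mm.
- **Clips:** all four clip pins show over the cover's edge, including the far pair seen from under the glass.
- **Late release:** my first opening command was narrower than the grip block, so the first few millimetres of the lift pulled on the cover before the fingers let go. The checks after that still showed it home and clipped.
- **Glass shelf:** the gripper body came an estimated 2.5–4 mm from the glass edge. The force readings showed no sign of a touch.
- **Camera disagreement:** the top and wrist cameras differed by about 2 mm in y. I used the wrist view for the box, and for the cover a value between the two.

I did not re-measure the other objects at the end. The gripper was kept clear of them.

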